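Sort the tested cells: good ones into the charger, the bad one into the reject cradle

ROBOT

A 6-joint arm with a two-finger parallel gripper is mounted at the origin on the work surface. World frame = base frame: x ahead of the robot, y to its left, z up, the work surface at z = 0. Lengths are in m, angles in rad, forces in N, time in s.
With the tool pointing down it reaches from about 0.3 to 0.875 m from the base axis. Payload 6.4 kg.
Tool frame: the origin (TCP) lies between the finger pads; the fingertips stand 8 mm ahead of it and the grasp point (between the pads) lies 11 mm behind it; z points along the fingers, y is the direction in which the jaws open and shut (so a half turn about z gives the same grasp; the last joint's range is limited). The gripper opens to 85 mm and grips with 20 to 120 N. Pads are 22 mm wide; open, the fingers measure 114 mm over their backs; the gripper's body (76 mm by 85 mm) begins 54 mm behind the grasp point. The pads swing forward as they close: fully open they stand 13 mm farther back than shut.
Start: joints at [-1.339, 0.181, 1.607, -0, 1.354, -0.206], TCP at [0.244, -0.521, 0.213] pointing down, gripper open.
Joint ranges: [-2.99, 2.99], [-0.89, 2.07], [0.3, 2.58], [-1.14, 4.28], [0, 2.63], [-3.12, 3.12]. Speed limits (rad/s): [2.57, 2.57, 3.01, 3.14, 3.14, 3.14].

INTERFACE

Orientations are given as a unit quaternion [w, x, y, z].
In Python, from bench import monitor, viewer, workorder, spotter gives the robot as it stands. The module is installed in compiled form; this text tells all that it offers.
- The arm moves only by the tool move_arm, never from a script. Its argument "motion" is a list of rows, each a list of 3 entries, a list of its own where there are three numbers: the shift along the tool's x, y, z in units of 60 mm (1.0 is 60 mm), then the turn, a rotation vector about the tool's x, y, z in units of 8 degrees (1.0 is 8 degrees), then the opening in per cent of the stroke, from 0 (shut) to 100 (fully open). In form: [[[dx, dy, dz], [rx, ry, rz], grip], ...]. A call has 1 to 10 rows; each row is the pose to reach, as a shift and turn from the pose commanded when the call began, along the tool's axes at that moment; what a row does not reach only later rows make up. A row lasts 1/8 s, in which the tool goes at most 62.5 mm and 10.7 degrees, less where a joint would pass 70% of its speed; a pose out of reach is approached as far as the arm can. A call with a gripper value outside its range is refused whole. The fingers move at their own pace and stop on an object; the grip force is fixed at half the most. Time passes only in rows, so rows that repeat a pose let the fingers close. It gives the time, the measured TCP pose, the force and the opening at its end, in the units of the state.
- monitor.get_obs(): the state, without advancing time (a new reading comes with each control period).
- viewer.camera(name): name is "scene" or "top" or "wrist"; returns the picture (384x512x3 uint8, blue, green, red); there is no depth.
- viewer.calibration(name): a dict with "fovy" (degrees; the focal length in pixels is half the picture's height over the tangent of half this angle, whatever the lens; pixels are square), "cx", "cy" (the principal point, pixels), "distortion" ([k1, k2, p1, p2, k3] as OpenCV has them; the pictures are not rectified), "extrinsics" (4x4, takes a point from camera to world coordinates). Camera axes: x right, y down, z forward; pixel columns grow to the right and rows downward; lengths in m; the calibration is good to about 2 mm. A picture is of the moment at which its call begins: read the wrist's pose just before it. calibration takes no time and is no camera call; for the wrist camera it gives the pose at the moment of the call.
- workorder.hand_in(): hands the job in, once; it reports no verdict.
Trained networks look in the newest picture that a camera, given by its name, has taken for a name from the list of things; names that differ only in an ending like _2 or _b are one class to them, and where a whole thing is asked for, a point or a joint stands for the part that bears it (a point fixed in the world has none). Each returns a list of dicts, best first, with "score" (0 to 1); they miss things now and then, are a little off and sometimes report something else, mostly with a low value. They report only what shows in the picture. A call takes as long as a camera call. They do not tell look-alikes from the thing itself.
- spotter.search_frame(camera, name): "centre" ([column, row] as shares, 0 to 1, of the picture: columns of its width, rows of its height, amid what is visible of it).
- spotter.outline_of(camera, name): "region" (384x512 bool, what is visible of it) and "centre" ([column, row] as shares, 0 to 1, of the picture: columns of its width, rows of its height, amid what is visible of it).
The state is a dict: "time_s": time; "q": joint angles; "dq": joint speeds; "joint_efforts": joint torques, N m; "eef_pos": TCP position; "eef_rot": TCP orientation; "wrist_force": force on the tool from outside, world axes, zero at the start; "torque": the same for the moment, N m; "opening": opening from 0.0 (shut) to 1.0 (fully open).
Only numpy, scipy, OpenCV 4.12 (cv2) and the standard library are available. Lean on these libraries where they do the work, as an engineer would, in place of code of your own. Each camera call takes 0.05 s, during which the arm holds its last target. There are 200 camera calls.

TASK

The cells on the cutting mat have been tested for the model tanks: load the two with green tags into the charger, one in each bay, fully home between the contacts with the plus end at the fixed contact away from the sprung tab, and lay the red-tagged one in the free place of the red cradle. Put each cell down, do not drop it, and leave the untagged cell, the old reject and everything else on the desk where they are.

Things in the scene. Friction and masses are not known exactly. Their poses are not given: they have to be found in the camera images.
- cell_green1_center (a point): rechargeable cell lying on the mat, cylinder 26 mm diameter, 65 mm long with its 1.5 mm high, 9 mm wide plus button, about 90 g, dark wrap, bright green tag band round it near the plus end. This point: middle of the cell, on its axis; x axis along the cell to the plus end (steel button in a white ring, tip 32.5 mm off; the other end is flat bare steel)
- cell_green1_plus (a point): tip of that cell's plus button, 32.5 mm from its middle
- cell_green1: the same cell again; this origin is a point on its skin, 13 mm off the axis; grasp by the centre point instead
- cell_green2_center (a point): rechargeable cell lying on the mat, cylinder 26 mm diameter, 65 mm long with its 1.5 mm high, 9 mm wide plus button, about 90 g, dark wrap, bright green tag band round it near the plus end. This point: middle of the cell, on its axis; x axis along the cell to the plus end (steel button in a white ring, tip 32.5 mm off; the other end is flat bare steel)
- cell_green2_plus (a point): tip of that cell's plus button, 32.5 mm from its middle
- cell_green2: the same cell again; this origin is a point on its skin, 13 mm off the axis; grasp by the centre point instead
- cell_red_center (a point): rechargeable cell lying on the mat, cylinder 26 mm diameter, 65 mm long with its 1.5 mm high, 9 mm wide plus button, about 90 g, dark wrap, red tag band round it near the plus end. This point: middle of the cell, on its axis; x axis along the cell to the plus end (steel button in a white ring, tip 32.5 mm off; the other end is flat bare steel)
- cell_red: the same cell again; this origin is a point on its skin, 13 mm off the axis; grasp by the centre point instead
- charger: dark grey two-bay cell charger, fixed, 170 x 124 mm, flat deck 20 mm high; origin at the centre of its underside, x axis along the bays, away from the robot, z up. Across its far end stands a block 54 mm high (charger x from 47 to 85 mm) with a display; the block's upright face at x = 47 mm carries the two fixed brass plus contacts
- bay_a (a point): bay at charger y = +28 mm: where the middle of a fully seated cell lies (charger x = 14.5 mm, 41 mm above the desk), level along the charger's x axis, plus end to +x. V-shaped grey rests, nowhere wider than the cell, centre it with its underside 8 mm above the deck; beside them is only flat deck. Axes as the charger's
- bay_b (a point): bay at charger y = -28 mm: likewise
- bay_a_plus (a point): centre of the fixed plus contact of bay a, touched by the tip of a seated cell's plus button (charger x = 47 mm, 41 mm above the desk)
- bay_b_plus (a point): centre of the fixed plus contact of bay b, touched by the tip of a seated cell's plus button (charger x = 47 mm, 41 mm above the desk)
- contact_a (a joint): sprung minus contact of bay a: upright steel tab 20 mm wide, top 54 mm above the desk, sliding to charger -x (towards the robot). In m: 0 at rest (tab's face at charger x = 4 mm, just 43 mm from the plus contact), 0.022 behind a seated cell, stop at 0.036. Pushes back 3.5 N at 0, evenly up to 8.2 N at the stop
- contact_b (a joint): the same in bay b. A 65 mm cell cannot be lowered in level: it goes in with its minus end tilted down (some 25 degrees), pushes the tab back nearly to its stop, then its plus end comes down in front of the plus contact (the cell is 70 mm corner to corner). Start to push with that end only some 8 mm below the tab's top: fingers lowered deeper there would meet the far block
- reject: red moulded cradle for two cells, fixed, 86 x 104 mm; origin at the centre of its underside, x along the places, y across. Rims and divider at most 11 mm high; end stops 22 mm high stand 72 mm apart along each place; V-shaped rests narrower than a cell carry it with its underside 12 mm above the desk. The place at y = +28 mm is taken, that at y = -28 mm free
- reject_place (a point): free place of the red cradle: where the middle of a cell lying in it is (25 mm above the desk), the cell level along the cradle's x axis, either way round
- cell_old_center (a point): old red-tagged cell already lying in the other place of the red cradle; stays. Its middle
- cell_plain_center (a point): cell like the others but without any tag band, lying on the mat (not tested yet); stays. Its middle
- paint1_center (a point): blue dropper bottle of paint, 25 mm diameter, 72 mm high, standing; its centre. Stays
- paint2_center (a point): brown dropper bottle of paint, same size; its centre. Stays
- glue_center (a point): blue glue bottle with a yellow needle nozzle, 34 mm diameter, 100 mm high, standing; its centre. Stays
- cutters_center (a point): blue-handled sprue cutters, 120 mm long, 14 mm high, lying flat; their middle. Stay
- driver_grip (a point): red-handled screwdriver 130 mm long, lying; middle of its handle. Stays
Things that resemble listed ones, but are neither listed nor needed, are in the scene too. What is meant by the reject is not grey, pink or yellow, and is the larger of those in its own colour.

How it is judged:
At the end, for the whole second after the job is handed in: Each green-tagged cell lies in its own bay, its middle within 5 mm and its plus tip within 6 mm of their seated places; the red-tagged cell lies in the cradle's free place (middle within 8 mm sideways, 5 mm in height, 0.15 rad, either way round); all three at rest ((((distance between cell_green1_plus and bay_a_plus below 0.006 m and distance between cell_green1_center and bay_a below 0.005 m) and (distance between cell_green2_plus and bay_b_plus below 0.006 m and distance between cell_green2_center and bay_b below 0.005 m)) or ((distance between cell_green1_plus and bay_b_plus below 0.006 m and distance between cell_green1_center and bay_b below 0.005 m) and (distance between cell_green2_plus and bay_a_plus below 0.006 m and distance between cell_green2_center and bay_a below 0.005 m))) and horizontal distance between cell_red_center and reject_place below 0.008 m and z of cell_red_center in the frame of reject_place between -0.005 and 0.005 m and angle between the x axis of cell_red_center and the x axis of reject_place, either way round below 0.15 rad and linear speed of each of cell_green1, cell_green2, cell_red below 0.02 m/s); the robot touches nothing.
It fails at once if a bystander (untagged cell, old reject, paints, glue, cutters, screwdriver) is moved by more than 30 mm (distance of any of cell_plain_center, cell_old_center, paint1_center, paint2_center, glue_center, cutters_center, driver_grip from where it was at the start of the episode above 0.03 m).
It fails at once if a tagged cell is dropped or thrown (moves faster than 0.7 m/s out of the fingers) ((linear speed of cell_green1 above 0.7 m/s and contact force between the fingers and cell_green1 below 0.1 N) or (linear speed of cell_green2 above 0.7 m/s and contact force between the fingers and cell_green2 below 0.1 N) or (linear speed of cell_red above 0.7 m/s and contact force between the fingers and cell_red below 0.1 N)).
It also fails if it takes over 67 s, if anything falls off the work surface, if the arm or the gripper's body presses on something with over 40 N, if the wrist force passes 120 N, or if a joint passes its speed limit or range.

## Working session

There is one attempt and no reset: what is moved stays moved. The work goes in short steps, Python scripts to look and compute and a tool call to move; the robot and the scene stay as the last step left them, time stands still between calls to the robot, and variables do not carry over. Pictures are saved under pics/ and viewed, about 8 in all and at most 12, crops included, and the job is handed in when it is done.

Besides the shell and the picture viewer there is one more tool, called after "Call:" as a command line: name --argument value ..., lists and objects as JSON in quotes. move_arm: Moves the arm, as the interface text tells. Its arguments: {"type":"object","properties":{"motion":{"type":"array","items":{"type":"array"}}},"required":["motion"]}

```bash
mkdir -p pics
python3 - <<'E'
from bench import monitor, viewer, workorder, spotter
import cv2,numpy as np
print(monitor.get_obs())
for n in("top","scene"):
    im=viewer.camera(n);cv2.imwrite(f"pics/{n}0.png",im if n=="scene" else cv2.resize(im,(800,600),interpolation=cv2.INTER_CUBIC))
    c=viewer.calibration(n);print(n,c)
    if n=="top":
        for k in("cell_green1_center","cell_red_center","charger","reject","cell_plain_center","contact_a"):
            print(k,[(round(d["score"],2),np.round(np.array(d["centre"])*[512,384],1)) for d in spotter.search_frame(n,k)])
print(viewer.calibration("wrist"))
E
```

```text
{'time_s': 0.0, 'q': array([-1.33930147e+00,  1.81548021e-01,  1.60798760e+00,  1.20027675e-05,
        1.35379698e+00, -2.06311959e-01]), 'dq': array([-1.41298638e-03,  1.34361599e-03, -1.02044001e-03,  2.67478105e-04,
       -1.84331177e-03, -2.17541155e-05]), 'joint_efforts': array([ 2.99924468e-04, -4.44884419e+01, -3.51329863e+01, -3.15370989e-04,
        9.17756668e-03,  2.58589660e-05]), 'eef_pos': array([ 0.24365289, -0.52019328,  0.21239011]), 'eef_rot': array([-8.69978226e-04,  9.76136084e-01,  2.17157981e-01, -5.09488760e-06]), 'wrist_force': array([-0.72604923, -0.10921942,  0.67602185]), 'torque': array([ 0.04978397,  0.0077698 , -0.0804492 ]), 'opening': 0.9988748930655604}
top {'fovy': 47.40506897410558, 'cx': 258.364237574001, 'cy': 190.06020702127242, 'distortion': array([0.02495775, 0.        , 0.        , 0.        , 0.        ]), 'extrinsics': array([[ 3.26585812e-03, -9.97527758e-01,  7.01976246e-02,
         4.68398868e-01],
       [-9.99994494e-01, -3.29913888e-03, -3.58166975e-04,
         5.81883389e-02],
       [ 5.88873212e-04, -7.01960683e-02, -9.97533040e
[... 862 characters left out ...]
 0.99838395,  0.03558973, -0.04430412,  0.11132221],
       [-0.00479712, -0.72404763, -0.68973329,  0.79335567],
       [ 0.        ,  0.        ,  0.        ,  1.        ]])}
{'fovy': 70.20526023343622, 'cx': 254.60261870924495, 'cy': 194.15675706344246, 'distortion': array([-0.05962132,  0.        ,  0.        ,  0.        ,  0.        ]), 'extrinsics': array([[ 4.24010145e-01, -8.64458727e-01, -2.70049082e-01,
         3.13340265e-01],
       [-9.05657417e-01, -4.04655974e-01, -1.26641957e-01,
        -4.88597100e-01],
       [ 1.99770859e-04,  2.98269429e-01, -9.54481696e-01,
         3.72507954e-01],
       [ 0.00000000e+00,  0.00000000e+00,  0.00000000e+00,
         1.00000000e+00]])}
```

View pics/top0.png

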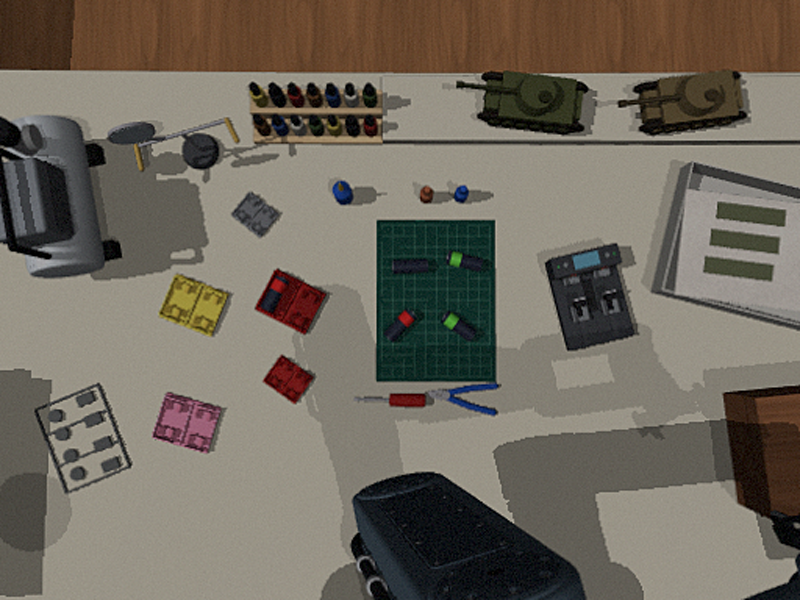

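View pics/scene0.png

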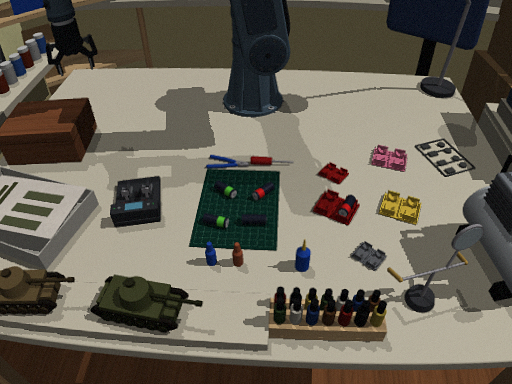

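Top and scene views (512×384 scale in top): green cells are near (296,168) and (294,208), red near (256,208), plain near (263,170). The charger is at (378,190). The larger red cradle is at (187,193), with the free place on its right. The wrist camera gives a closer look next.

Call:
move_arm --motion '[[[5.9,-6.4,-0.6],[0,0,3.1],100],[[5.9,-6.4,-0.6],[0,0,3.1],100],[[5.9,-6.4,-0.6],[0,0,3.1],100],[[5.9,-6.4,-0.6],[0,0,3.1],100],[[5.9,-6.4,-0.6],[0,0,3.1],100],[[5.9,-6.4,-0.6],[0,0,3.1],100],[[5.9,-6.4,-0.6],[0,0,3.1],100],[[5.9,-6.4,-0.6],[0,0,3.1],100],[[5.9,-6.4,-0.6],[0,0,3.1],100],[[5.9,-6.4,-0.6],[0,0,3.1],100]]'

```text
time_s: 1.65
eef_pos: [0.4019, -0.0215, 0.2496]
eef_rot: [0.0, 1.0, 0.004, 0.0]
wrist_force: [-0.4, -0.5, -0.3]
opening: 1.0
```

```bash
cat > h.py <<'E'
from bench import monitor, viewer, workorder, spotter
import cv2,numpy as np
from scipy.spatial.transform import Rotation as Ro
def K(c): 
    f=192/np.tan(np.radians(c["fovy"]/2)); return np.array([[f,0,c["cx"]],[0,f,c["cy"]],[0,0,1.]])
def ground(c,px,z):
    p=cv2.undistortPoints(np.array(px,float).reshape(-1,1,2),K(c),c["distortion"])[:,0]
    T=c["extrinsics"]; d=np.c_[p,np.ones(len(p))]@T[:3,:3].T; o=T[:3,3]
    return o+d*((z-o[2])/d[:,2])[:,None]
def proj(c,P):
    T=np.linalg.inv(c["extrinsics"]); return cv2.projectPoints(np.array(P,float).reshape(-1,1,3),cv2.Rodrigues(T[:3,:3])[0],T[:3,3],K(c),c["distortion"])[0][:,0]
def pose():
    o=monitor.get_obs(); q=o["eef_rot"]; return np.array(o["eef_pos"]),Ro.from_quat([q[1],q[2],q[3],q[0]]),o
def Rt(yaw,tilt=0,s=1):
    "tool down with tool x at yaw (deg); tilt: end of tool x (s=1) or -x (s=-1) raised by tilt deg"
    y=np.radians(yaw); M=np.array([[np.cos(y),np.sin(y),0],[np.sin(y),-np.cos(y),0],[0,0,-1.]]).T.copy()
    M=np.array([[np.cos(y),np.sin(y),0],[np.sin(y),-np.cos(y),0],[0,0,-1.]])
    return Ro.from_matrix(M)*Ro.from_euler('y',s*tilt,degrees=True)
def mv(p,R,frm=None):
    p0,R0=frm if frm else pose()[:2]
    return np.round(R0.inv().apply(np.array(p)-p0)/.06,3),np.round(np.degrees((R0.inv()*R).as_rotvec())/8,3)
E
python3 - <<'E'
from h import *
p,R,o=pose();print(o["time_s"],p,R.as_matrix().round(3).tolist(),o["q"].round(2))
c=viewer.calibration("wrist");im=viewer.camera("wrist");cv2.imwrite("pics/w1.png",cv2.resize(im,(800,600),interpolation=cv2.INTER_CUBIC));cv2.imwrite("pics/w1raw.png",im)
import pickle;pickle.dump(c,open("w1.pkl","wb"));print(c["extrinsics"].round(3).tolist())
for k,z in(("cell_green1",.015),("cell_red",.015),("cell_plain_center",.015),("charger",.03),("reject",.01)):
    for i,d in enumerate(spotter.outline_of("wrist",k)):
        r=d["region"].astype(np.uint8);ys,xs=np.nonzero(r)
        if len(xs)<10: continue
        b=cv2.minAreaRect(np.c_[xs,ys].astype(np.float32))
        print(k,round(d["score"],2),np.array(d["centre"])*[800,600]//1,len(xs),np.round(b[1],1),ground(c,[b[0]],z)[0].round(3))
        cv2.imwrite(f"pics/m_{k}_{i}.png",r*255)
E
```

```text
1.65 [ 0.40186434 -0.02150672  0.24956289] [[1.0, 0.009, 0.001], [0.009, -1.0, -0.0], [0.001, 0.0, -1.0]] [-0.35 -0.27  1.96  0.    1.44  1.21]
[[0.009, -0.955, -0.298, 0.479], [-1.0, -0.008, -0.003, -0.021], [0.001, 0.298, -0.955, 0.409], [0.0, 0.0, 0.0, 1.0]]
cell_green1 0.74 [456.   0.] 204 [ 9. 35.] [ 0.609 -0.059  0.015]
cell_green1 0.67 [421. 139.] 903 [48.8 19.8] [ 0.507 -0.04   0.015]
cell_green1 0.63 [310.   6.] 583 [12. 51.] [0.607 0.049 0.015]
cell_red 0.72 [300. 135.] 998 [21.3 49.1] [0.506 0.066 0.015]
cell_red 0.32 [690.  89.] 10922 [124. 114.] [ 0.548 -0.286  0.015]
cell_plain_center 0.69 [300. 137.] 1030 [21.4 50.1] [0.506 0.066 0.015]
cell_plain_center 0.63 [312.   6.] 635 [12. 53.] [0.607 0.048 0.015]
charger 0.96 [687.  87.] 10862 [124. 114.] [ 0.545 -0.277  0.03 ]
reject 0.96 [102. 246.] 1909 [54.3 39.1] [0.409 0.266 0.01 ]
reject 0.65 [90. 94.] 3656 [85.4 60.8] [0.55  0.264 0.01 ]
reject 0.6 [  1. 330.] 255 [45.  5.] [0.32  0.395 0.01 ]
```

View pics/w1.png

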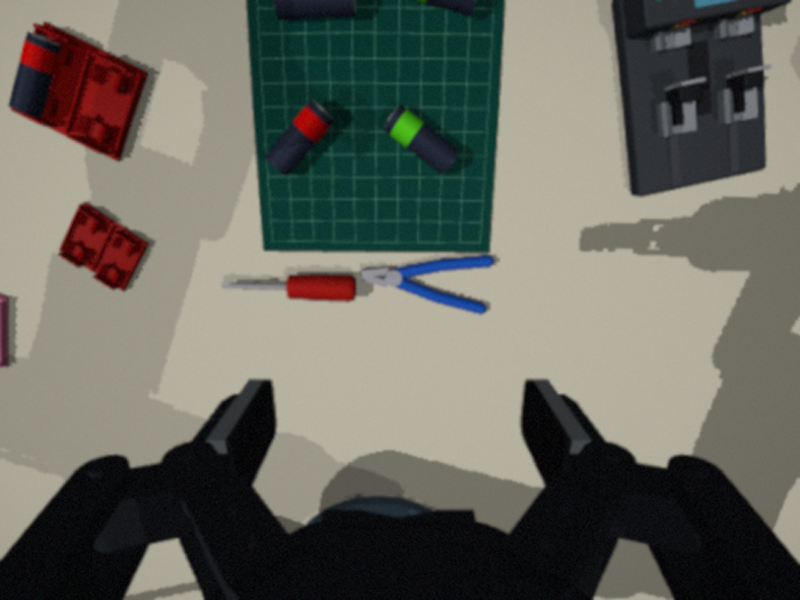

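The wrist view shows the red cell at (300,135) and green2 at (421,139). The charger is at the right and the cradle at the left, both cut off at the top. I'll shift ahead for one complete view.

Call:
move_arm --motion '[[[1.0,0,0],[0,0,0],100],[[2.1,0,0],[0,0,0],60],[[2.1,0,0],[0,0,0],60],[[2.1,0,0],[0,0,0],60],[[2.1,0,0],[0,0,0],60]]'

```text
time_s: 2.58
eef_pos: [0.5267, -0.0226, 0.2499]
eef_rot: [0.0, 1.0, 0.002, 0.0]
wrist_force: [0.1, 0.4, 1.2]
opening: 0.599
```

```bash
cat > meas.py <<'E'
from h import *
import pickle
p,R,o=pose();print(o["time_s"],p,R.as_matrix().round(3).tolist())
c=viewer.calibration("wrist");im=viewer.camera("wrist");cv2.imwrite("pics/w2.png",cv2.resize(im,(800,600),interpolation=cv2.INTER_CUBIC));cv2.imwrite("pics/w2raw.png",im)
pickle.dump(c,open("w2.pkl","wb"))
hsv=cv2.cvtColor(im,cv2.COLOR_BGR2HSV)
for k in("cell_green1","cell_red","cell_plain_center","charger","reject"):
    for d in spotter.outline_of("wrist",k):
        r=d["region"];ys,xs=np.nonzero(r)
        if len(xs)<50: continue
        z=.015
        G=ground(c,np.c_[xs,ys],z)[:,:2]; b=cv2.minAreaRect((G*1e3).astype(np.float32))
        m=hsv[r]; g=(m[:,0]>40)&(m[:,0]<75)&(m[:,1]>120)&(m[:,2]>90); rd=((m[:,0]<8)|(m[:,0]>172))&(m[:,1]>140)&(m[:,2]>70)
        s=[ (int(t.sum()), (G[t].mean(0)*1e3).round(0)) if t.sum()>5 else 0 for t in(g,rd)]
        print(k,round(d["score"],2),np.array(d["centre"])*[800,600]//1,len(xs),"rect mm",np.round(b[0],0),np.round(b[1],0),round(b[2],1),"g,r",s)
E
python3 meas.py
```

```text
2.575 [ 0.52670821 -0.0226102   0.24985414] [[1.0, 0.004, 0.001], [0.004, -1.0, -0.0], [0.001, 0.0, -1.0]]
cell_green1 0.71 [431. 143.] 967 rect mm [624. -53.] [68. 27.] 76.3 g,r [(295, array([628., -36.])), 0]
cell_green1 0.71 [676. 211.] 10398 rect mm [ 560. -292.] [173. 159.] 13.0 g,r [(26, array([ 624., -291.])), 0]
cell_green1 0.61 [416. 281.] 712 rect mm [504. -41.] [67. 26.] 55.3 g,r [(216, array([513., -29.])), 0]
cell_green1 0.25 [170.  12.] 358 rect mm [735. 171.] [47. 17.] 87.4 g,r [0, 0]
cell_red 0.57 [304. 277.] 793 rect mm [506.  67.] [27. 73.] 45.9 g,r [0, (246, array([516.,  57.]))]
cell_plain_center 0.89 [318. 158.] 957 rect mm [615.  49.] [29. 68.] 2.1 g,r [0, 0]
cell_plain_center 0.66 [430.   6.] 111 rect mm [735. -45.] [ 8. 22.] 0.6 g,r [0, 0]
charger 0.86 [666. 212.] 10311 rect mm [ 560. -292.] [172. 159.] 13.1 g,r [(26, array([ 624., -291.])), 0]
reject 0.73 [122. 363.] 1478 rect mm [412. 263.] [72. 67.] 54.9 g,r [0, (1226, array([413., 261.]))]
reject 0.69 [305. 277.] 753 rect mm [505.  67.] [26. 71.] 46.9 g,r [0, (232, array([516.,  57.]))]
reject 0.65 [112. 237.] 3154 rect mm [549. 262.] [108.  93.] 64.1 g,r [0, (2476, array([550., 249.]))]
reject 0.61 [ 13. 430.] 999 rect mm [323. 411.] [ 45. 100.] 71.7 g,r [0, 0]
reject 0.59 [17. 55.] 1186 rect mm [702. 318.] [55. 58.] 53.4 g,r [0, 0]
```

View pics/w2.png

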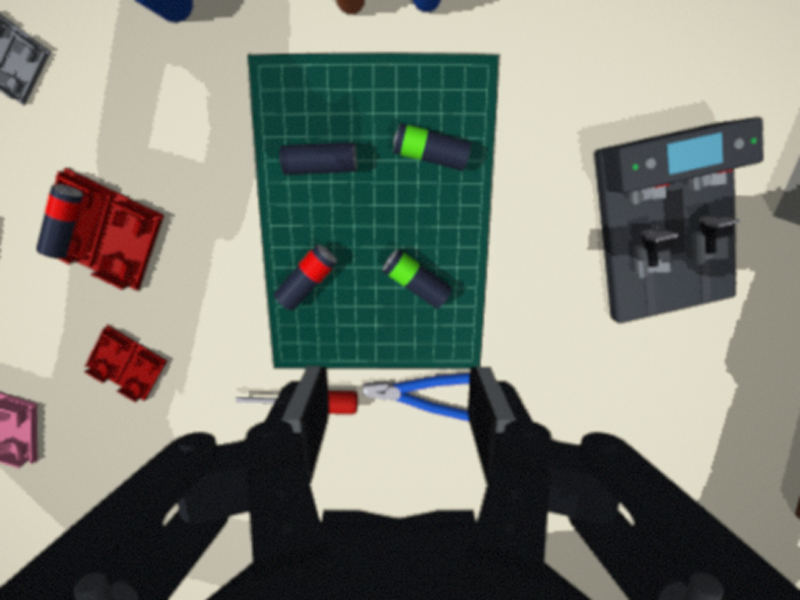

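The view shows green1 at (431,143) and green2 at (416,281), both with the plus end up-left. Red is at (304,277) with its plus end up-right. The cradle is at (108,228) with its free place on the right, and the charger is at (675,215). I'll fit the charger and cradle models to their outlines.

```bash
cat > fit.py <<'E'
from h import *
import pickle
from scipy.optimize import minimize
def boxes(kind):
    if kind=="charger": return [((-.085,.085),(-.062,.062),(0,.02)),((.047,.085),(-.062,.062),(0,.054))]
    return [((-.043,.043),(-.052,.052),(0,.011)),((-.0325,.0325),(.015,.041),(.012,.038))]
def pts(b,s):
    P=np.array([[x,y,z] for x in b[0] for y in b[1] for z in b[2]]); a=np.radians(s[2])
    return np.c_[s[0]+P[:,0]*np.cos(a)-P[:,1]*np.sin(a),s[1]+P[:,0]*np.sin(a)+P[:,1]*np.cos(a),P[:,2]]
def sil(c,kind,s):
    m=np.zeros((384*4,512*4),np.uint8)
    for b in boxes(kind):
        h=cv2.convexHull(((proj(c,pts(b,s))+.5)*4-.5).astype(np.float32)); cv2.fillConvexPoly(m,np.round(h).astype(np.int32),1)
    return m
def fit(c,region,kind,s0):
    M=cv2.resize(region.astype(np.float32),(2048,1536),interpolation=cv2.INTER_LINEAR)>.5
    def f(u):
        s=sil(c,kind,u*[.01,.01,5])>0; return 1-(s&M).sum()/(s|M).sum()
    x0=np.array(s0)/[.01,.01,5]; r=minimize(f,x0,method="Nelder-Mead",options=dict(initial_simplex=np.vstack([x0]+[x0+e for e in np.eye(3)]),xatol=.01,fatol=1e-5))
    return r.x*[.01,.01,5],1-r.fun
E
python3 - <<'E'
from fit import *
c=pickle.load(open("w2.pkl","rb"));im=cv2.imread("pics/w2raw.png");big=cv2.resize(im,(2048,1536),interpolation=cv2.INTER_CUBIC)
pick=lambda cam,k,px:min(spotter.outline_of(cam,k),key=lambda d:np.hypot(*(np.array(d["centre"])*[512,384]-px)))["region"]
for kind,px,s0 in(("charger",(430,136),(.56,-.29,12)),("reject",(72,148),(.55,.258,-25))):
    r=pick("wrist",kind,px); s,i=fit(c,r,kind,s0); print(kind,s.round(4),"IoU",round(i,3))
    for b in boxes(kind):
        q=((proj(c,pts(b,s))+.5)*4-.5).astype(int)
        for i in range(8):
            for k in(1,2,4):
                if not i&k: cv2.line(big,tuple(q[i].tolist()),tuple(q[i|k].tolist()),(0,255,255),1)
cv2.imwrite("pics/f_ch.png",big[270:870,1480:2048]);cv2.imwrite("pics/f_re.png",big[400:780,60:460])
a=big[270:870,1450:1980][:, :];b=big[400:800,60:330+130];out=np.zeros((600,800,3),np.uint8);out[:,:500]=a[:,30:530];out[:400,500:]=cv2.resize(b,(300,300))[0:300].repeat(1,0) if 0 else cv2.resize(b,(300,400))
cv2.imwrite("pics/f.png",out)
im=viewer.camera("top");ct=viewer.calibration("top")
for kind,px,s0 in(("charger",(378,190),(.56,-.29,12)),("reject",(187,193),(.55,.258,-25))):
    r=pick("top",kind,px); s,i=fit(ct,r,kind,s0); print("top",kind,s.round(4),"IoU",round(i,3))
E
```

```text
charger [ 0.5579 -0.2806 13.0467] IoU 0.955
reject [  0.5496   0.2669 -26.4436] IoU 0.703
top charger [ 0.5554 -0.2816 13.8392] IoU 0.895
top reject [  0.5479   0.2671 -26.2284] IoU 0.795
```

View pics/f.png

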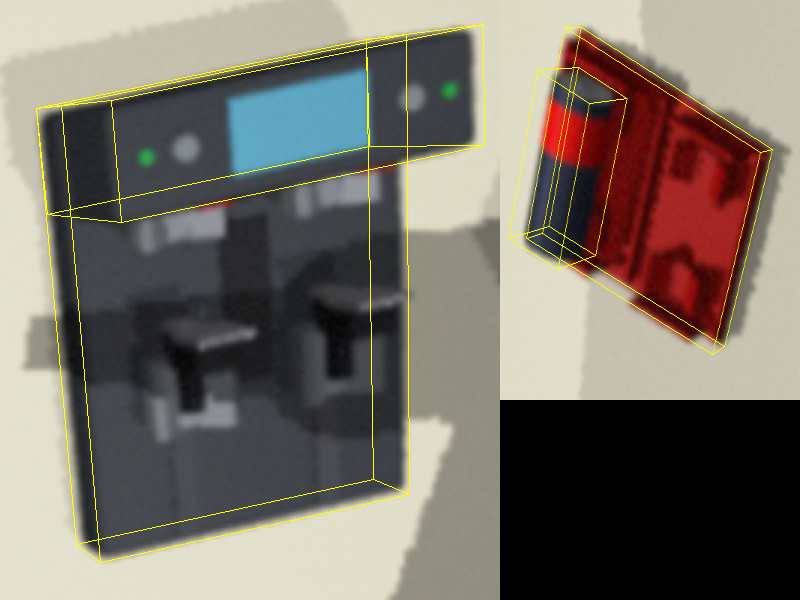

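Charger fits at (0.5575, −0.281), yaw 13°, and the cradle at (0.549, 0.267), yaw −26.4°. The overlay agrees to about 1–2 mm, and the top camera to within 2.5 mm. Red goes first.

Run:
```python
from h import *
for z in(.10,.009): print(mv((.506,.067,z),Rt(-45.)))
```

```text
(array([-0.353, -1.489,  2.489]), array([-0.000e+00, -1.000e-03,  5.661e+00]))
(array([-0.353, -1.489,  4.006]), array([-0.000e+00, -1.000e-03,  5.661e+00]))
```

Call:
move_arm --motion '[[[-0.35,-1.49,2.4],[0,0,5.66],60],[[-0.35,-1.49,2.4],[0,0,5.66],60],[[-0.35,-1.49,2.4],[0,0,5.66],60],[[-0.35,-1.49,2.4],[0,0,5.66],60],[[-0.35,-1.49,2.4],[0,0,5.66],60],[[-0.35,-1.49,2.4],[0,0,5.66],60]]'

```text
time_s: 3.88
eef_pos: [0.5062, 0.0672, 0.1052]
eef_rot: [0.0, 0.924, -0.382, -0.0]
wrist_force: [-0.9, 0.1, 0.8]
opening: 0.6
```

```bash
cat > cell.py <<'E'
from h import *
import sys
# cell pose from wrist outline: python cell.py name z expected_x expected_y
def look(name,z,near,save=None):
    p,R,o=pose();c=viewer.calibration("wrist");im=viewer.camera("wrist")
    if save: cv2.imwrite(save,cv2.resize(im,(640,480),interpolation=cv2.INTER_CUBIC))
    best=None
    for d in spotter.outline_of("wrist",name):
        r=d["region"];ys,xs=np.nonzero(r)
        if len(xs)<100: continue
        G=ground(c,np.c_[xs,ys],z)[:,:2]*1e3; b=cv2.minAreaRect(G.astype(np.float32))
        a=b[2] if b[1][0]>b[1][1] else b[2]+90
        e=np.hypot(*(np.array(b[0])/1e3-near))
        print(round(d["score"],2),"centre mm",np.round(b[0],1),"size",np.round(b[1],1),"axis",round(a,1),"off",round(e*1e3))
    print("tcp",p.round(4),"yaw",round(np.degrees(np.arctan2(*R.as_matrix()[[1,0],0])),1),"t",o["time_s"],o["opening"],o["wrist_force"].round(1))
if __name__=="__main__": look(sys.argv[1],float(sys.argv[2]),np.array([float(sys.argv[3]),float(sys.argv[4])]),sys.argv[5] if len(sys.argv)>5 else None)
E
python3 cell.py cell_red .0155 .506 .067 pics/r1.png
python3 - <<'E'
from h import *
for z in(.05,.009): print(mv((.506,.067,z),Rt(-45.)))
E
```

```text
0.76 centre mm [505.2  67.3] size [26. 71.] axis 136.0 off 1
tcp [0.5062 0.0672 0.1052] yaw -44.9 t 3.875 0.5997735821856436 [-0.9  0.1  0.8]
(array([-0.004,  0.003,  0.923]), array([-0.001, -0.001,  0.007]))
(array([-0.004,  0.003,  1.606]), array([-0.001, -0.001,  0.007]))
```

View pics/r1.png

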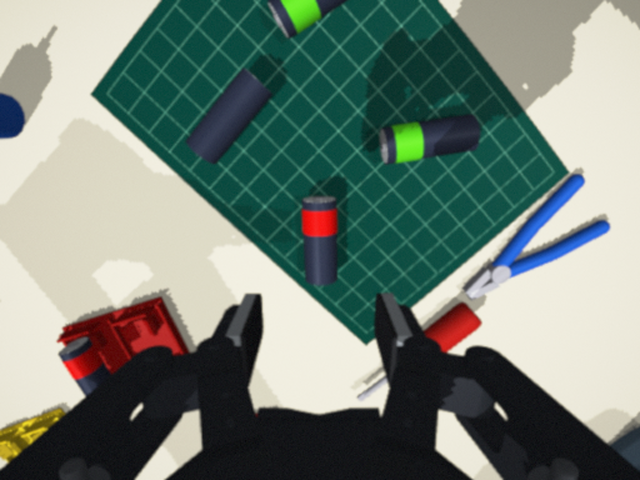

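Call:
move_arm --motion '[[[0,0,0.9],[0,0,0],60],[[0,0,1.6],[0,0,0],60],[[0,0,1.6],[0,0,0],60],[[0,0,1.6],[0,0,0],20],[[0,0,1.6],[0,0,0],20],[[0,0,1.6],[0,0,0],20],[[0,0,1.6],[0,0,0],20]]'

```text
time_s: 4.85
eef_pos: [0.5068, 0.067, 0.0102]
eef_rot: [-0.0, 0.924, -0.383, 0.001]
wrist_force: [-0.4, -0.6, -0.4]
opening: 0.201
```

Run:
```python
from h import *
p,R,o=pose();print(p,o["opening"],o["wrist_force"])
c=np.array((.537,.2415))
for z in(.10,): print(mv((*c,z),Rt(-26.4)))
```

```text
[0.50679641 0.06695714 0.01016292] 0.2006922359765072 [-0.40529886 -0.60505752 -0.36468243]
(array([-1.699, -2.415, -1.497]), array([-0.006, -0.01 , -2.324]))
```

Call:
move_arm --motion '[[[0,0,0],[0,0,0],0],[[0,0,0],[0,0,0],0],[[0,0,0],[0,0,0],0]]'

```text
time_s: 5.22
eef_pos: [0.5072, 0.067, 0.0104]
eef_rot: [-0.0, 0.924, -0.383, 0.001]
wrist_force: [-1.0, 0.6, 7.0]
opening: 0.004
```

```bash
python3 cell.py cell_red .0155 .506 .067 pics/r2.png
```

```text
0.62 centre mm [519.3  56. ] size [25.8 36. ] axis 136.3 off 17
tcp [0.5072 0.067  0.0104] yaw -45.0 t 5.225 0.0040409915875236685 [-1.   0.6  7. ]
```

View pics/r2.png

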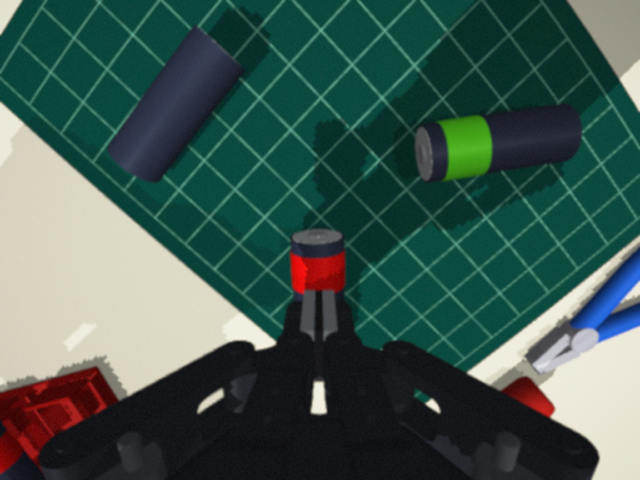

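Run:
```python
from h import *
p,R,o=pose();c=viewer.calibration("wrist")
for x in(0,.011):
  for dz in(.008,0,-.01,-.02,-.03): print(x,dz,(proj(c,p+R.apply([x,0,dz]))[0]*1.25).round(0))
print(o["joint_efforts"].round(1),o["q"].round(3))
```

```text
0 0.008 [319. 286.]
0 0 [319. 293.]
0 -0.01 [319. 302.]
0 -0.02 [319. 312.]
0 -0.03 [319. 323.]
0.011 0.008 [319. 267.]
0.011 0 [319. 273.]
0.011 -0.01 [319. 281.]
0.011 -0.02 [319. 290.]
0.011 -0.03 [319. 300.]
[ -0.3 -39.3 -24.   -0.1  -0.3   0. ] [-0.101  0.328  1.897  0.     0.914  2.255]
```

The fingers shut above the cell: it hasn't moved, and there is 7 N upward on the wrist. Three pictures agree that the real fingertips sit about 20 mm behind the reported TCP, not 8 mm ahead, so I need to go about 27 mm deeper. I'll lift, reopen and go down watching the force.

Call:
move_arm --motion '[[[0,0,-0.5],[0,0,0],0],[[0,0,-0.5],[0,0,0],60],[[0,0,-0.5],[0,0,0],60],[[0,0,-0.5],[0,0,0],60],[[0,0,0.1],[0,0,0],60],[[0,0,0.35],[0,0,0],60],[[0,0,0.35],[0,0,0],60]]'

```text
time_s: 6.2
eef_pos: [0.5045, 0.0671, -0.0132]
eef_rot: [0.001, 0.924, -0.383, -0.002]
wrist_force: [0.1, -0.5, -0.2]
opening: 0.604
```

Call:
move_arm --motion '[[[0,0,0.1],[0,0,0],40],[[0,0,0.1],[0,0,0],35],[[0,0,0.1],[0,0,0],10],[[0,0,0.1],[0,0,0],10],[[0,0,0.1],[0,0,0],10]]'

```text
time_s: 6.82
eef_pos: [0.5085, 0.0666, -0.0154]
eef_rot: [-0.0, 0.924, -0.383, 0.002]
wrist_force: [-1.9, -1.1, 10.4]
opening: 0.284
```

Gripped at opening 0.284. The cell centre is about 30 mm behind the reported TCP. Lifting and moving over the cradle.

Run:
```python
from h import *
print(mv((.537,.2415,.07),Rt(-26.4)))
```

```text
(array([-1.72 , -2.401, -1.424]), array([-0.013, -0.029, -2.323]))
```

Call:
move_arm --motion '[[[0,0,-0.7],[0,0,0],10],[[0,0,-1.42],[0,0,0],10],[[-0.8,-1.2,-1.42],[0,0,-1.2],10],[[-1.72,-2.4,-1.42],[0,0,-2.32],10],[[-1.72,-2.4,-1.42],[0,0,-2.32],10],[[-1.72,-2.4,-1.42],[0,0,-2.32],10],[[-1.72,-2.4,-1.42],[0,0,-2.32],10]]'

```text
time_s: 7.7
eef_pos: [0.5349, 0.2417, 0.0676]
eef_rot: [0.0, 0.974, -0.228, 0.0]
wrist_force: [0.4, -0.0, -1.4]
opening: 0.286
```

Run:
```python
from h import *
p,R,o=pose();c=viewer.calibration("wrist");im=viewer.camera("wrist")
print(p.round(4),R.as_matrix()[:,0].round(3),o["opening"],o["wrist_force"].round(1))
big=cv2.resize(im,(800,600),interpolation=cv2.INTER_CUBIC)
P=lambda q:tuple((((proj(c,q)[0]+.5)*1.5625-.5).round().astype(int)).tolist())
# held cell model (magenta): axis along tool x, 30.5mm behind TCP
def cyl(cen,ax,col):
    ax=np.array(ax);side=np.cross(ax,[0,0,1.]);side/=np.linalg.norm(side);up=np.cross(side,ax)
    for e in(-.0325,.031):
        q=[P(cen+ax*e+.013*(np.cos(t)*side+np.sin(t)*up)) for t in np.linspace(0,2*np.pi,25)]
        cv2.polylines(big,[np.array(q)],True,col,1)
cyl(p+R.apply([0,0,-.0305]),R.as_matrix()[:,0],(255,0,255))
# cradle model
s=(.5492,.2668,-26.4);a=np.radians(s[2]);ux=np.array([np.cos(a),np.sin(a),0]);uy=np.array([-np.sin(a),np.cos(a),0]);o0=np.array([s[0],s[1],0])
q=[P(o0+ux*x+uy*y+[0,0,.011]) for x,y in((-.043,-.052),(.043,-.052),(.043,.052),(-.043,.052))];cv2.polylines(big,[np.array(q)],True,(0,255,255),1)
cyl(o0+uy*.028+[0,0,.025],ux,(0,255,255));cyl(o0-uy*.028+[0,0,.025],ux,(255,255,0))
cv2.imwrite("pics/r3.png",big)
print(mv((.537,.2415,-.003),Rt(-26.4)))
```

```text
[0.5349 0.2417 0.0676] [ 0.896 -0.444  0.   ] 0.28563974233773115 [ 0.4 -0.  -1.4]
(array([ 0.029, -0.022,  1.176]), array([ 0.003, -0.   , -0.007]))
```

View pics/r3.png

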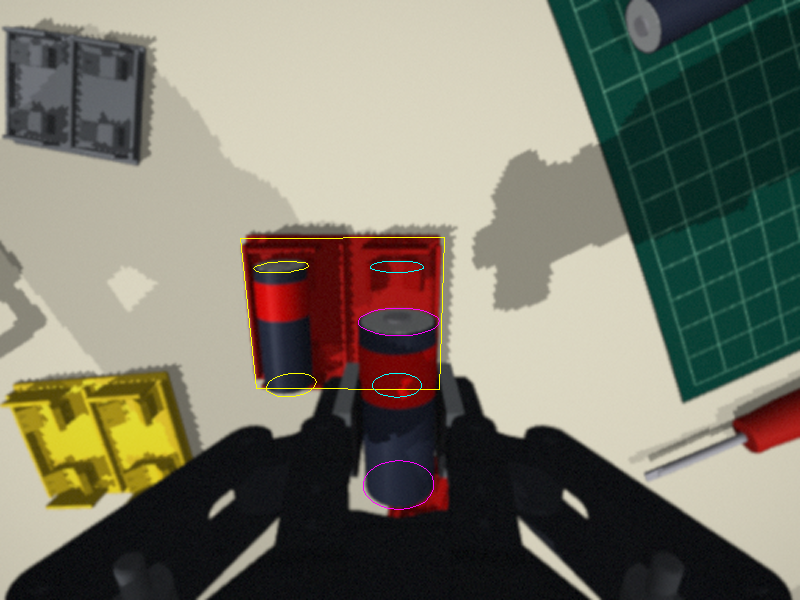

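The held-cell and cradle models both overlay the picture to about 1 mm. The cell is pointing at (398,320) and the free place is drawn in cyan. Lowering, releasing and rising.

Call:
move_arm --motion '[[[0.03,-0.02,0.6],[0,0,0],10],[[0.03,-0.02,1.05],[0,0,0],10],[[0.03,-0.02,1.2],[0,0,0],10],[[0.03,-0.02,1.2],[0,0,0],10],[[0.03,-0.02,1.2],[0,0,0],10]]'

```text
time_s: 8.38
eef_pos: [0.5376, 0.2414, -0.0039]
eef_rot: [-0.0, 0.973, -0.229, 0.0]
wrist_force: [0.4, 0.6, -1.3]
opening: 0.28
```

Call:
move_arm --motion '[[[0,0,0.025],[0,0,0],10],[[0,0,0.025],[0,0,0],10],[[0,0,0.02],[0,0,0],32],[[0,0,0.02],[0,0,0],40],[[0,0,0.02],[0,0,0],45],[[0,0,-0.3],[0,0,0],45],[[0,0,-1.2],[0,0,0],45],[[0,0,-1.8],[0,0,0],45],[[0,0,-1.8],[0,0,0],50]]'

```text
time_s: 9.5
eef_pos: [0.5403, 0.2429, 0.1089]
eef_rot: [-0.002, 0.974, -0.229, 0.004]
wrist_force: [0.8, -0.4, -0.1]
opening: 0.499
```

```bash
python3 cell.py cell_red .025 .537 .2415
python3 - <<'E'
from h import *
print("green2 hover",mv((.504,-.041,.06),Rt(55.3)), mv((.504,-.041,.06),Rt(55.3-180)))
E
```

```text
0.94 centre mm [535.4 243.7] size [25.2 71.2] axis 154.3 off 3
0.53 centre mm [553.9 264. ] size [98.1 82.9] axis 62.7 off 28
tcp [0.5403 0.2429 0.1089] yaw -26.4 t 9.5 0.4991303661472389 [ 0.8 -0.4 -0.1]
green2 hover (array([1.601, 4.475, 0.74 ]), array([  0.   ,  -0.012, -10.216])) (array([1.601, 4.475, 0.74 ]), array([-1.2000e-02, -0.0000e+00,  1.2284e+01]))
```

Red lies in the cradle, about 1.5 mm off. Next is green2.

Call:
move_arm --motion '[[[0.3,1.0,0],[0,0,-1.3],60],[[0.6,2.0,0],[0,0,-2.6],60],[[1.0,3.0,0.2],[0,0,-3.9],60],[[1.6,4.0,0.5],[0,0,-5.2],60],[[1.6,4.47,0.74],[0,0,-6.5],60],[[1.6,4.47,0.74],[0,0,-7.8],60],[[1.6,4.47,0.74],[0,0,-9.1],60],[[1.6,4.47,0.74],[0,0,-10.2],60],[[1.6,4.47,0.74],[0,0,-10.2],60]]'

```text
time_s: 10.72
eef_pos: [0.5025, -0.0406, 0.0579]
eef_rot: [-0.001, 0.887, 0.462, -0.001]
wrist_force: [0.4, 1.0, 0.4]
opening: 0.602
```

```bash
python3 cell.py cell_green2 .0155 .504 -.041;python3 - <<'E'
from h import *
print(mv((.504,-.041,-.015),Rt(55.3)))
E
```

```text
0.78 centre mm [624.  -53.4] size [72.1 30. ] axis 77.1 off 121
0.66 centre mm [504.1 -42.8] size [72.6 25.6] axis 54.2 off 2
tcp [ 0.5025 -0.0406  0.0579] yaw 55.1 t 10.725 0.6017368638403776 [0.4 1.  0.4]
(array([0.004, 0.02 , 1.222]), array([-0.012,  0.004, -0.041]))
```

Call:
move_arm --motion '[[[0.015,0.04,0.7],[0,0,0.08],60],[[0.015,0.04,1.2],[0,0,0.08],60],[[0.015,0.04,1.2],[0,0,0.08],45],[[0.015,0.04,1.2],[0,0,0.08],10],[[0.015,0.04,1.2],[0,0,0.08],10],[[0.015,0.04,1.2],[0,0,0.08],10],[[0.015,0.04,1.2],[0,0,0.08],10]]'

```text
time_s: 11.7
eef_pos: [0.5066, -0.0415, -0.0124]
eef_rot: [0.0, 0.889, 0.458, 0.0]
wrist_force: [0.4, 0.0, 2.6]
opening: 0.28
```

```bash
cat > ch.py <<'E'
from h import *
S=(.5575,-.2808,13.05)
def bay(x,z,th,y,g=.029,e=0.):
    """TCP pose for cell centre at charger (x,y,z) m, tilt th deg, cell centre g behind TCP and e along tool x"""
    a=np.radians(S[2]); c=np.array([S[0]+x*np.cos(a)-y*np.sin(a),S[1]+x*np.sin(a)+y*np.cos(a),z])
    R=Rt(S[2],th,TS); return c-R.apply([e,0,-g]),R
TS=-1
if abs(Rt(0,25,-1).apply([1,0,0])[2]-np.sin(np.radians(25)))>1e-6: TS=1
assert Rt(0,25,TS).apply([1,0,0])[2]>0
E
python3 - <<'E'
from ch import *
p,R,o=pose();print(p,o["opening"],o["wrist_force"])
print("lift",mv(p+[0,0,.12],R),"hover a",mv(*bay(.036,.11,25,.028)))
print(Rt(13,25,TS).as_matrix().round(2))
E
```

```text
[ 0.5065587  -0.04154813 -0.01236275] 0.2799181403115186 [0.36309701 0.01490254 2.60127648]
lift (array([ 1.e-03,  2.e-03, -2.e+00]), array([0., 0., 0.])) hover a (array([-1.842,  3.19 , -1.599]), array([-1.125,  2.982,  5.1  ]))
[[ 0.88  0.22  0.41]
 [ 0.2  -0.97  0.1 ]
 [ 0.42  0.   -0.91]]
```

Call:
move_arm --motion '[[[0,0,-0.9],[0,0,0],10],[[0,0,-1.8],[0,0,0],10],[[-0.5,0.8,-1.8],[-0.2,0.6,1.0],10],[[-1.0,1.6,-1.7],[-0.4,1.2,2.1],10],[[-1.4,2.4,-1.6],[-0.7,1.9,3.2],10],[[-1.84,3.19,-1.6],[-1.0,2.6,4.4],10],[[-1.84,3.19,-1.6],[-1.125,2.98,5.1],10],[[-1.84,3.19,-1.6],[-1.125,2.98,5.1],10],[[-1.84,3.19,-1.6],[-1.125,2.98,5.1],10]]'

```text
time_s: 12.82
eef_pos: [0.598, -0.242, 0.0833]
eef_rot: [-0.025, 0.97, 0.112, 0.214]
wrist_force: [0.4, -0.3, -0.2]
opening: 0.281
```

```bash
cat > chk.py <<'E'
from ch import *
from fit import boxes,pts
import sys
fn,g,e=sys.argv[1],float(sys.argv[2]),float(sys.argv[3])
p,R,o=pose();c=viewer.calibration("wrist");im=viewer.camera("wrist")
big=cv2.resize(im,(800,600),interpolation=cv2.INTER_CUBIC)
P=lambda q:tuple((((proj(c,q)[0]+.5)*1.5625-.5).round().astype(int)).tolist())
cen=p+R.apply([e,0,-g]);M=R.as_matrix()
for L,r in((-.0325,.013),(.031,.013),(.0325,.0045)):
    cv2.polylines(big,[np.array([P(cen+M[:,0]*L+r*(np.cos(t)*M[:,1]+np.sin(t)*M[:,2])) for t in np.linspace(0,6.283,25)])],True,(255,0,255),1)
for b in boxes("charger"):
    q=[P(x) for x in pts(b,S)]
    for i in range(8):
        for k in(1,2,4):
            if not i&k: cv2.line(big,q[i],q[i|k],(0,255,255),1)
def C(x,y,z): return P(pts(((x,x),(y,y),(z,z)),S)[0])
for y in(.028,-.028):
    cv2.line(big,C(.004,y-.01,.054),C(.004,y+.01,.054),(0,128,255),1)
    cv2.circle(big,C(.047,y,.041),4,(0,128,255),1)
cv2.imwrite(fn,big)
a=np.radians(S[2]);d=cen-[S[0],S[1],0];print("cell in charger mm",np.round([1e3*(d[0]*np.cos(a)+d[1]*np.sin(a)),1e3*(-d[0]*np.sin(a)+d[1]*np.cos(a)),1e3*d[2]],1),"tilt",np.degrees(np.arcsin(M[2,0])).round(1),"yaw",np.degrees(np.arctan2(M[1,0],M[0,0])).round(1),o["time_s"],o["wrist_force"].round(1))
E
python3 chk.py pics/c1.png .028 0
```

```text
cell in charger mm [ 36.4  28.7 108.7] tilt 24.9 yaw 13.2 12.825 [ 0.4 -0.3 -0.2]
```

View pics/c1.png

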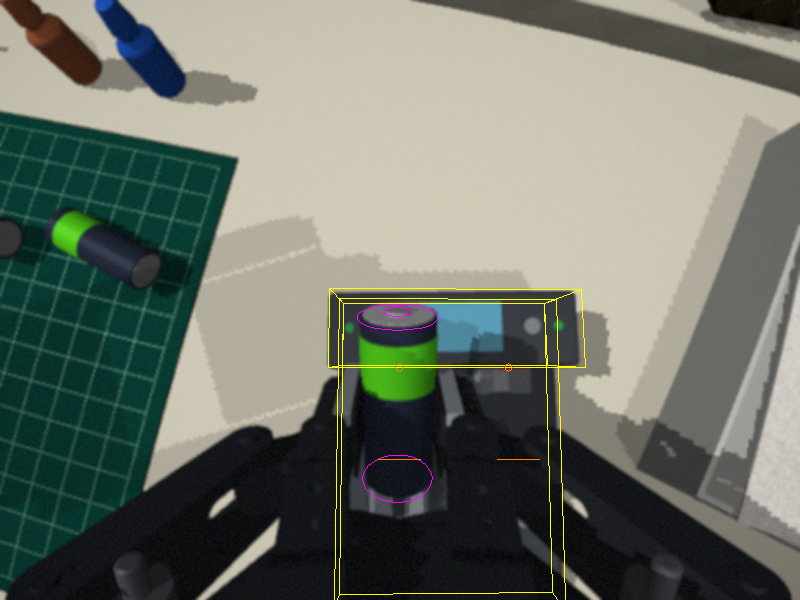

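The overlay agrees: plus face at (398,318), block edges and contact marks within about 2 px. I'll compute the insertion waypoints.

```bash
cat > way.py <<'E'
from ch import *
import sys
y=float(sys.argv[1]);g=float(sys.argv[2]);e=float(sys.argv[3])
for w in sys.argv[4:]:
    x,z,t=map(float,w.split(","));a,b=mv(*bay(x/1e3,z/1e3,t,y,g,e));print(w,a.tolist(),b.tolist())
E
python3 way.py .028 .028 0 35,80,25 35,71.5,25 26,71.5,25 17,71.5,25 8.5,71.5,25
```

```text
35,80,25 [-0.229, 0.011, 0.424] [-0.005, 0.011, 0.021]
35,71.5,25 [-0.289, 0.011, 0.553] [-0.005, 0.011, 0.021]
26,71.5,25 [-0.425, 0.01, 0.49] [-0.005, 0.011, 0.021]
17,71.5,25 [-0.561, 0.01, 0.426] [-0.005, 0.011, 0.021]
8.5,71.5,25 [-0.69, 0.01, 0.367] [-0.005, 0.011, 0.021]
```

Call:
move_arm --motion '[[[-0.23,0.01,0.42],[0,0,0],10],[[-0.29,0.01,0.55],[0,0,0],10],[[-0.29,0.01,0.55],[0,0,0],10],[[-0.43,0.01,0.49],[0,0,0],10],[[-0.56,0.01,0.43],[0,0,0],10],[[-0.56,0.01,0.43],[0,0,0],10]]'

```text
time_s: 13.62
eef_pos: [0.5794, -0.248, 0.0468]
eef_rot: [-0.024, 0.97, 0.111, 0.215]
wrist_force: [5.5, 2.2, -0.3]
opening: 0.277
```

```bash
python3 chk.py pics/c2.png .028 0; python3 way.py .028 .028 0 9,71.5,25 8.5,64,25 8.5,55,25
```

```text
cell in charger mm [16.9 27.1 72.2] tilt 25.0 yaw 13.0 13.625 [ 5.5  2.2 -0.3]
9,71.5,25 [-0.127, -0.015, -0.048] [0.006, -0.004, -0.002]
8.5,64,25 [-0.187, -0.015, 0.062] [0.006, -0.004, -0.002]
8.5,55,25 [-0.251, -0.016, 0.198] [0.006, -0.004, -0.002]
```

The wrist reads 5.9 N, as expected with the tab being pushed. Continuing back and down.

Call:
move_arm --motion '[[[-0.13,-0.01,-0.05],[0,0,0],10],[[-0.13,-0.01,-0.05],[0,0,0],10],[[-0.19,-0.015,0.06],[0,0,0],10],[[-0.25,-0.015,0.2],[0,0,0],10],[[-0.25,-0.015,0.2],[0,0,0],10]]'

```text
time_s: 14.3
eef_pos: [0.5722, -0.2499, 0.0299]
eef_rot: [-0.023, 0.97, 0.111, 0.216]
wrist_force: [7.6, 0.3, -1.3]
opening: 0.28
```

```bash
python3 chk.py pics/c3.png .028 0; python3 way.py .028 .028 0 8.5,52,20 8.5,49.5,15 9,47,10 10,44.5,5 11,42.5,0 14.5,41.5,0
```

```text
cell in charger mm [ 9.5 26.8 55.3] tilt 25.1 yaw 13.1 14.3 [ 7.6  0.3 -1.3]
8.5,52,20 [-0.077, -0.02, 0.041] [0.021, -0.634, 0.003]
8.5,49.5,15 [-0.135, -0.02, 0.074] [0.021, -1.259, 0.003]
9,47,10 [-0.185, -0.021, 0.106] [0.021, -1.884, 0.002]
10,44.5,5 [-0.227, -0.021, 0.139] [0.021, -2.509, 0.001]
11,42.5,0 [-0.263, -0.021, 0.16] [0.021, -3.134, -0.0]
14.5,41.5,0 [-0.217, -0.021, 0.2] [0.021, -3.134, -0.0]
```

View pics/c3.png

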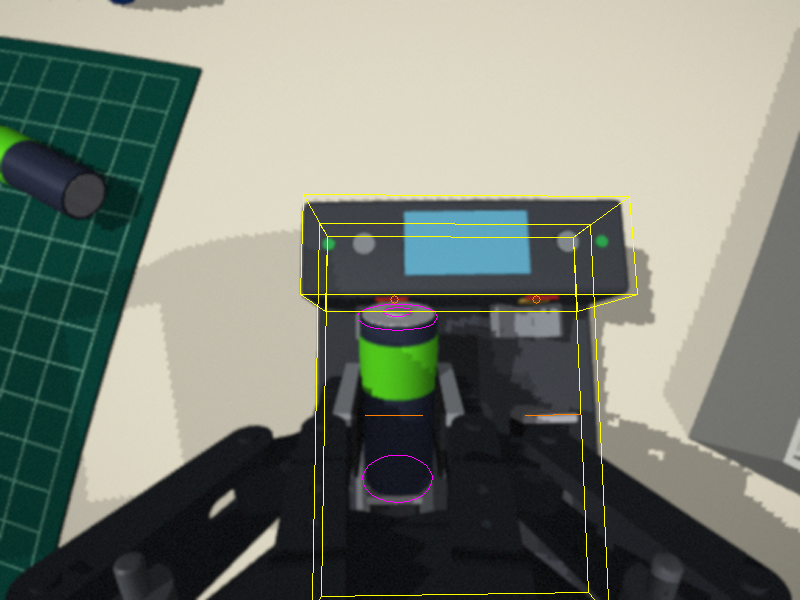

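Call:
move_arm --motion '[[[-0.08,-0.02,0.04],[0,-0.63,0],10],[[-0.135,-0.02,0.075],[0,-1.26,0],10],[[-0.185,-0.02,0.105],[0,-1.88,0],10],[[-0.225,-0.02,0.14],[0,-2.5,0],10],[[-0.26,-0.02,0.16],[0,-3.13,0],10],[[-0.26,-0.02,0.16],[0,-3.13,0],10]]'

```text
time_s: 15.1
eef_pos: [0.5632, -0.2498, 0.0138]
eef_rot: [0.001, 0.993, 0.114, 0.001]
wrist_force: [7.1, 1.1, -0.4]
opening: 0.282
```

```bash
python3 chk.py pics/c4.png .028 0; python3 way.py .028 .028 0 12,41,0 14,41,0 15,41,0
```

```text
cell in charger mm [12.6 29.  41.8] tilt 0.0 yaw 13.1 15.1 [ 7.1  1.1 -0.4]
12,41,0 [-0.005, 0.015, 0.015] [0.017, -0.01, 0.008]
14,41,0 [0.028, 0.015, 0.015] [0.017, -0.01, 0.008]
15,41,0 [0.045, 0.015, 0.015] [0.017, -0.01, 0.008]
```

Call:
move_arm --motion '[[[0.01,0.01,0.015],[0,0,0],10],[[0.02,0.01,0.02],[0,0,0],10],[[0.03,0.01,0.02],[0,0,0],10],[[0.03,0.01,0.02],[0,0,0],10]]'

```text
time_s: 15.65
eef_pos: [0.5636, -0.25, 0.0133]
eef_rot: [0.001, 0.994, 0.114, 0.0]
wrist_force: [1.8, 3.6, 5.0]
opening: 0.282
```

Call:
move_arm --motion '[[[0.025,0,0],[0,0,0],10],[[0.025,0,0],[0,0,0],10]]'

```text
time_s: 15.9
eef_pos: [0.5636, -0.2499, 0.0133]
eef_rot: [0.0, 0.993, 0.114, -0.001]
wrist_force: [-3.8, 2.7, 8.8]
opening: 0.278
```

The x force reversed without any motion, so the plus button is on the fixed contact. Releasing and rising.

Call:
move_arm --motion '[[[0.01,0,0],[0,0,0],30],[[0.01,0,0],[0,0,0],35],[[0.01,0,0],[0,0,0],45],[[0.01,0,0],[0,0,0],50],[[0,0,-0.5],[0,0,0],50],[[0,0,-1.4],[0,0,0],50],[[0,0,-2.0],[0,0,0],50],[[0,0,-2.0],[0,0,0],50]]'

```text
time_s: 16.9
eef_pos: [0.5663, -0.2509, 0.1359]
eef_rot: [0.002, 0.994, 0.114, 0.002]
wrist_force: [0.1, -0.1, -0.5]
opening: 0.503
```

```bash
python3 chk.py pics/c5.png .19 0;python3 cell.py cell_green2 .041 .5653 -.2503
python3 - <<'E'
from h import *
print(mv((.624,-.053,.06),Rt(76.7)))
E
```

```text
cell in charger mm [ 14.7  28.1 325.9] tilt 0.2 yaw 13.1 16.9 [ 0.1 -0.1 -0.5]
0.68 centre mm [ 560.9 -250.7] size [67.2 25.6] axis 13.7 off 4
0.63 centre mm [626.1 -67.8] size [71.6 24. ] axis 75.6 off 192
tcp [ 0.5649 -0.25    0.1334] yaw 13.1 t 16.95 0.49919963253684346 [ 1.1 -0.1 -0.5]
(array([ 1.729, -2.95 ,  1.176]), array([-0.025,  0.013, -7.955]))
```

View pics/c5.png

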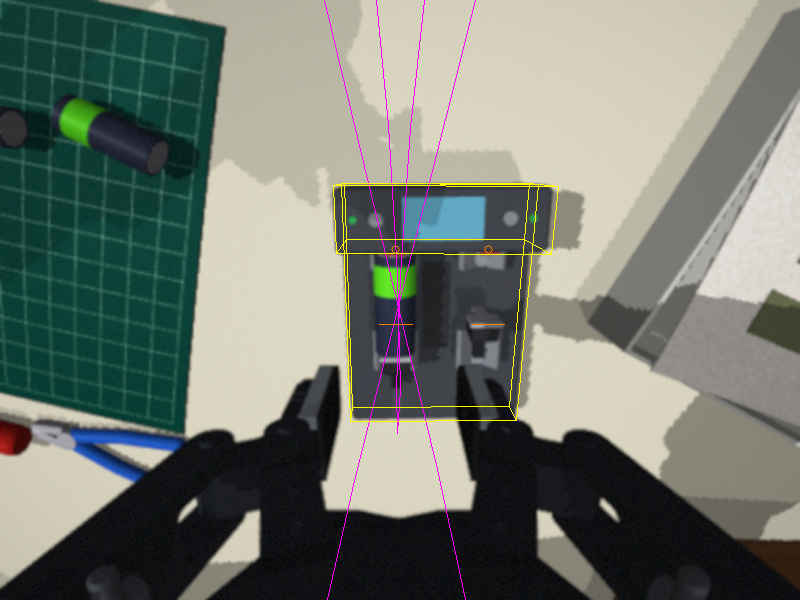

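Green2 is seated in bay a: at (395,300), plus on the contact, tab pushed back behind it. Now green1.

Call:
move_arm --motion '[[[0.3,-0.8,0],[0,0,-1.3],60],[[0.7,-1.6,0.3],[0,0,-2.6],60],[[1.2,-2.4,0.7],[0,0,-3.9],60],[[1.73,-2.95,1.18],[0,0,-5.2],60],[[1.73,-2.95,1.18],[0,0,-6.5],60],[[1.73,-2.95,1.18],[0,0,-7.8],60],[[1.73,-2.95,1.18],[0,0,-7.96],60],[[1.73,-2.95,1.18],[0,0,-7.96],60]]'

```text
time_s: 18.05
eef_pos: [0.6242, -0.0535, 0.0599]
eef_rot: [-0.001, 0.785, 0.619, -0.001]
wrist_force: [-1.1, 0.5, 0.2]
opening: 0.602
```

```bash
python3 cell.py cell_green1 .0155 .624 -.053
```

```text
0.72 centre mm [623.7 -53.9] size [72.1 25.9] axis 76.6 off 1
tcp [ 0.6242 -0.0535  0.0599] yaw 76.6 t 18.05 0.6021359188363514 [-1.1  0.5  0.2]
```

Call:
move_arm --motion '[[[0.025,0,0.7],[0,0,0],60],[[0.025,0,1.22],[0,0,0],60],[[0.025,0,1.22],[0,0,0],45],[[0.025,0,1.22],[0,0,0],10],[[0.025,0,1.22],[0,0,0],10],[[0.025,0,1.22],[0,0,0],10],[[0.025,0,1.22],[0,0,0],10]]'

```text
time_s: 19.02
eef_pos: [0.6257, -0.0522, -0.0114]
eef_rot: [-0.0, 0.784, 0.621, -0.0]
wrist_force: [-0.0, 0.1, 2.9]
opening: 0.28
```

Run:
```python
from ch import *
p,R,o=pose();print(p,o["opening"],o["wrist_force"])
print("hover b",mv(*bay(.036,.11,25,-.028,.028)))
```

```text
[ 0.62572711 -0.0522114  -0.01135263] 0.27993846494294533 [-0.0406961   0.06692862  2.88147047]
hover b (array([-4.035,  0.688, -1.598]), array([-1.737,  2.8  ,  7.829]))
```

Call:
move_arm --motion '[[[0,0,-0.9],[0,0,0],10],[[0,0,-1.8],[0,0,0],10],[[-0.8,0.1,-1.8],[-0.27,0.45,1.25],10],[[-1.6,0.2,-1.7],[-0.54,0.9,2.5],10],[[-2.4,0.4,-1.6],[-0.8,1.35,3.75],10],[[-3.2,0.55,-1.6],[-1.1,1.8,5.0],10],[[-4.03,0.69,-1.6],[-1.4,2.25,6.3],10],[[-4.03,0.69,-1.6],[-1.737,2.8,7.83],10],[[-4.03,0.69,-1.6],[-1.737,2.8,7.83],10],[[-4.03,0.69,-1.6],[-1.737,2.8,7.83],10]]'

```text
time_s: 20.27
eef_pos: [0.6099, -0.2961, 0.0836]
eef_rot: [-0.025, 0.97, 0.112, 0.214]
wrist_force: [-0.1, 1.0, -0.7]
opening: 0.279
```

```bash
python3 chk.py pics/d1.png .027 0;python3 way.py -.0275 .027 0 35,80,25 35,71.5,25 26,71.5,25 17,71.5,25
```

```text
cell in charger mm [ 36.2 -26.7 108. ] tilt 24.9 yaw 13.2 20.275 [-0.1  1.  -0.7]
35,80,25 [-0.225, 0.01, 0.418] [-0.009, 0.012, 0.022]
35,71.5,25 [-0.285, 0.01, 0.547] [-0.009, 0.012, 0.022]
26,71.5,25 [-0.421, 0.009, 0.483] [-0.009, 0.012, 0.022]
17,71.5,25 [-0.557, 0.009, 0.42] [-0.009, 0.012, 0.022]
```

Run:
```python
import cv2,numpy as np
for f in("c1","d1"):
    h=cv2.cvtColor(cv2.imread(f"pics/{f}.png"),cv2.COLOR_BGR2HSV)[300:440,340:460]
    m=(h[...,0]>40)&(h[...,0]<75)&(h[...,1]>120)&(h[...,2]>80);y,x=np.nonzero(m);print(f,np.percentile(y,[1,50,99])+300,np.percentile(x,[1,50,99])+340)
```

```text
c1 [328. 369. 399.] [349. 396. 435.]
d1 [324. 364. 395.] [360. 397. 445.]
```

Call:
move_arm --motion '[[[-0.225,0.01,0.42],[0,0,0],10],[[-0.285,0.01,0.545],[0,0,0],10],[[-0.285,0.01,0.545],[0,0,0],10],[[-0.42,0.01,0.48],[0,0,0],10],[[-0.56,0.01,0.42],[0,0,0],10],[[-0.56,0.01,0.42],[0,0,0],10]]'

```text
time_s: 21.08
eef_pos: [0.5914, -0.3025, 0.0482]
eef_rot: [-0.024, 0.97, 0.111, 0.215]
wrist_force: [4.7, 2.1, 1.2]
opening: 0.28
```

```bash
python3 chk.py pics/d2.png .027 0; python3 way.py -.0275 .027 0 9,71.5,25 8.5,64,25 8.5,55,25
```

```text
cell in charger mm [ 16.7 -28.8  72.6] tilt 25.0 yaw 13.0 21.075 [4.7 2.1 1.2]
9,71.5,25 [-0.127, -0.021, -0.039] [0.005, -0.005, -0.004]
8.5,64,25 [-0.187, -0.021, 0.07] [0.005, -0.005, -0.004]
8.5,55,25 [-0.251, -0.021, 0.206] [0.005, -0.005, -0.004]
```

The same picture comparison puts this cell about 1.5 mm further towards its plus end in the grip, so I shift the path back by that much.

Call:
move_arm --motion '[[[-0.15,-0.02,-0.04],[0,0,0],10],[[-0.15,-0.02,-0.04],[0,0,0],10],[[-0.21,-0.02,0.07],[0,0,0],10],[[-0.275,-0.02,0.205],[0,0,0],10],[[-0.275,-0.02,0.205],[0,0,0],10]]'

```text
time_s: 21.75
eef_pos: [0.5833, -0.3052, 0.031]
eef_rot: [-0.022, 0.97, 0.111, 0.216]
wrist_force: [7.8, -0.9, 1.0]
opening: 0.278
```

```bash
python3 chk.py pics/d3.png .027 0.0015; python3 way.py -.0275 .027 0.0015 8.5,52,20 8.5,49.5,15 9,47,10 10,44.5,5 11,42.5,0
```

```text
cell in charger mm [  9.5 -29.5  56.1] tilt 25.1 yaw 13.1 21.75 [ 7.8 -0.9  1. ]
8.5,52,20 [-0.082, -0.035, 0.05] [0.033, -0.639, 0.003]
8.5,49.5,15 [-0.138, -0.035, 0.08] [0.033, -1.264, 0.002]
9,47,10 [-0.186, -0.035, 0.111] [0.033, -1.889, 0.0]
10,44.5,5 [-0.226, -0.035, 0.142] [0.033, -2.514, -0.001]
11,42.5,0 [-0.26, -0.035, 0.162] [0.033, -3.139, -0.003]
```

View pics/d3.png

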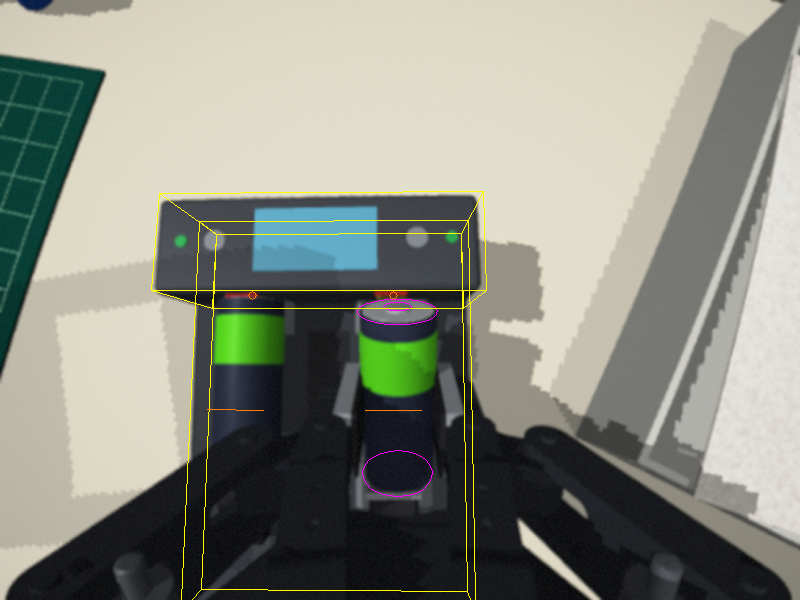

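Same picture as for bay a: the plus face is at (398,313), just ahead of the contact at (393,295). Green2 still sits in bay a at (248,380). Rotating level.

Call:
move_arm --motion '[[[-0.08,-0.03,0.05],[0,-0.63,0],10],[[-0.14,-0.03,0.08],[0,-1.26,0],10],[[-0.185,-0.03,0.11],[0,-1.88,0],10],[[-0.225,-0.03,0.14],[0,-2.5,0],10],[[-0.26,-0.03,0.16],[0,-3.13,0],10],[[-0.26,-0.03,0.16],[0,-3.13,0],10]]'

```text
time_s: 22.55
eef_pos: [0.5742, -0.3044, 0.0147]
eef_rot: [0.002, 0.993, 0.114, 0.001]
wrist_force: [7.2, 0.5, 0.8]
opening: 0.277
```

```bash
python3 chk.py pics/d4.png .027 0.0015; python3 way.py -.0275 .027 0.0015 13,41,0 14.5,41,0
```

```text
cell in charger mm [ 12.4 -26.6  41.7] tilt 0.1 yaw 13.1 22.55 [7.2 0.5 0.8]
13,41,0 [0.011, 0.013, 0.014] [0.026, -0.018, 0.007]
14.5,41,0 [0.036, 0.013, 0.014] [0.026, -0.018, 0.007]
```

Call:
move_arm --motion '[[[0.01,0.01,0.015],[0,0,0],10],[[0.02,0.01,0.02],[0,0,0],10],[[0.03,0.01,0.02],[0,0,0],10],[[0.045,0.01,0.02],[0,0,0],10],[[0.045,0.01,0.02],[0,0,0],10]]'

```text
time_s: 23.22
eef_pos: [0.5756, -0.3043, 0.0143]
eef_rot: [0.001, 0.994, 0.114, 0.001]
wrist_force: [3.7, 2.5, 4.6]
opening: 0.276
```

Call:
move_arm --motion '[[[0.025,0,0],[0,0,0],10],[[0.025,0,0],[0,0,0],10],[[0.045,0,0],[0,0,0],10],[[0.045,0,0],[0,0,0],10]]'

```text
time_s: 23.72
eef_pos: [0.5761, -0.3042, 0.0142]
eef_rot: [0.001, 0.994, 0.114, -0.001]
wrist_force: [-5.0, 0.8, 11.2]
opening: 0.275
```

Contact again: the force reversed and motion stopped. Releasing and rising.

Call:
move_arm --motion '[[[0,0,0],[0,0,0],30],[[0,0,0],[0,0,0],35],[[0,0,0],[0,0,0],45],[[0,0,0],[0,0,0],50],[[0,0,-0.5],[0,0,0],50],[[0,0,-1.4],[0,0,0],50],[[0,0,-2.2],[0,0,0],50],[[0,0,-2.2],[0,0,0],50],[[0,0,-2.2],[0,0,0],50]]'

```text
time_s: 24.85
eef_pos: [0.5762, -0.3026, 0.1436]
eef_rot: [-0.0, 0.994, 0.114, -0.001]
wrist_force: [-0.3, 0.7, 0.1]
opening: 0.503
```

```bash
python3 cell.py cell_green1 .041 .5779 -.3048 pics/e1.png; python3 chk.py pics/e2.png .19 0
python3 - <<'E'
from h import *
c=viewer.calibration("top");im=viewer.camera("top")
h=cv2.cvtColor(im,cv2.COLOR_BGR2HSV)
P=lambda q:proj(c,q)[0]
for n,z in(("cell_green1",.041),("cell_red",.025),("cell_plain_center",.015)):
    for d in spotter.outline_of("top",n):
        ys,xs=np.nonzero(d["region"]);b=cv2.minAreaRect(np.c_[xs,ys].astype(np.float32));print(n,round(d["score"],2),ground(c,[b[0]],z)[0].round(3),np.round(b[1],1),len(xs))
E
```

```text
0.83 centre mm [ 574.5 -304.8] size [67.3 26.1] axis 14.3 off 3
0.66 centre mm [ 560.8 -251.1] size [69.2 27.3] axis 13.9 off 56
tcp [ 0.5762 -0.3026  0.1436] yaw 13.0 t 24.85 0.5030849517802841 [-0.3  0.7  0.1]
cell in charger mm [ 13.5 -25.5 332. ] tilt -0.2 yaw 13.0 24.95 [ 0.3 -0.1 -0.4]
cell_green1 0.62 [ 0.574 -0.304  0.041] [23.3  9.9] 157
cell_green1 0.56 [ 0.561 -0.249  0.041] [23.3 10.4] 235
cell_red 0.57 [0.536 0.242 0.025] [ 9.5 22.9] 213
cell_plain_center 0.78 [0.614 0.046 0.015] [ 8. 21.] 176
cell_plain_center 0.44 [0.536 0.244 0.015] [ 7.6 21. ] 146
```

```bash
python3 -c "
from bench import workorder;print(workorder.hand_in())"
```

```text
the job is handed in; nothing more can be done
None
```

All three tagged cells are placed and the job is handed in, at about 25 s of the 67 s allowed; the hand-in gives no verdict.

- **Green cells:** green2 is in bay a and green1 in bay b, plus ends at the fixed contacts. On each, the wrist force reversed as the button met the contact, and only then did I release. My last outlines show both level and parallel to the charger. Taken raw, their centres come out 3–4 mm short of my fitted seat positions. I put that down to outline bias from the tilted view.
- **Red cell:** it lies in the cradle's free place, about 1.5 mm from my fitted centre. The top camera agreed.
- **Other items:** the untagged cell measured within 3 mm of where it started. I did not re-measure the other bystanders; the arm never went near them.

**Off plan:**
- **Fingertip position:** the fingertips sat about 20 mm behind the reported tool point, not 8 mm ahead as stated. My first grasp of the red cell therefore closed on top of it with about 7 N, without moving it. I corrected the depth and carried on.
- **Final picture:** I could not view the last picture of bay b because the 12-picture limit was reached. That check rests on the force signal and outline measurements only.

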